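# Settle the ball-footed stage top onto its kinematic seats

## Task

Lift the triangular stage top off the belt by its black grip bar, and settle it gently on the seat block at the right of the bench, so that its three ball feet go fully home: one in the cone, one in the groove, the tip foot on the flat. The block has been clamped somewhere along its base, so find the seats by sight or feel, never pressing hard, and let go with the stage sitting level and the other things left where they are.

Things in the scene. Friction and masses are not known exactly. Their poses are not given: they have to be found in the camera images.
- stage: Loose stage top, about 0.35 kg: triangular aluminium plate (z = 14 to 22 mm, screw caps to 25 mm) on three equal steel ball feet of 12 mm diameter. Origin: in the plane of the balls' undersides (z = 0), below the grip bar and the centre of mass; z up. Ball centres at x, y = (+56, 0), (-28, +40), (-28, -40) mm, 6 mm up. It starts standing on its feet on the belt, z = 0.
- grip (a point): Middle of the stage's black grip bar, 45 mm above its origin. The bar is 14 mm thick along the stage's x (pinch it across x), 46 mm long along y, and reaches from 22 mm (plate top) to 62 mm above the undersides of the feet.
- tip_foot (a point): Centre of the stage's tip ball foot, the one on +x; it belongs on the flat seat.
- cone_foot (a point): Centre of the ball foot at (-28, +40) mm, which belongs in the cone; the third foot, at (-28, -40) mm, belongs in the groove.
- base: Dark steel plate fixed on the bench, 226 x 134 x 12 mm (x -108 to +118, y -67 to +67 mm); origin on its underside, x its long way. A seat block, 180 x 124 x 16 mm, is clamped hard on top, square to it, but shifted along the base's x by an unknown d between -22 and +22 mm. d is not reported. Its high part (top 28 mm up) spans x = d-85 to d+22, its low shelf (24 mm up) x = d+22 to d+95 mm.
- home_mid (a point): Fixed to the base, 24 mm above its origin: where the stage's origin is, axes agreeing with the base's, when fully home if d = 0; the true home is d further along x. With both back feet on the high top beside their seats, the level stage is 4 mm higher; let go there it tips toward its tip foot. Friction about 0.4: let go within 1 mm of home, the feet slide in; further off they may stick.
- cone_mid (a point): Fixed to the base at x = -28, y = +40, z = 28 mm: mouth centre of the cone if d = 0. The cone is a round 90 degree countersink in the high top, mouth 13 mm across, 5 mm deep, dark inside, in a steel insert; the true one is d further along the base's x.
- groove_mid (a point): Fixed to the base at x = -28, y = -40, z = 28 mm: on the groove's mouth if d = 0. A 90 degree V groove, 13 mm wide, 5 mm deep, along the base's y from y = -62 to -10 mm, dark inside, in a steel insert; the true one is d further along the base's x.
- flat_mid (a point): Fixed to the base at x = +56, y = 0, z = 24 mm: centre of the flat seat (28 mm steel disc, flush in the low shelf) if d = 0; the true one is d further along x. Two screw heads at x = d+80, y = -45 and +45 mm stand 3 mm above the shelf.
- flux_bottle: Bystander: small orange bottle with black cap, 30 mm across, 58 mm tall; origin at its underside.
- battery: Bystander: flat grey battery pack, 36 x 56 x 11 mm; origin at its underside.
- tape: Bystander: roll of clear tape lying flat, 55 mm across, 16 mm high; origin at its underside.
Not all that is in view belongs to the job. What is shaped like the stage but brown is not meant.

How it is judged:
On the way:
1. the stage top is lifted clear of the belt (height (world z) of stage above 0.04 m), for 0.2 s.
At the end, for the whole second after the job is handed in: The stage top rests, released, with all three feet home: its origin 22.5 to 25.2 mm above the underside of the base, level within 0.02 rad, within 26 mm along and 6 mm across the base's origin, turned as the base within 0.06 rad, and at rest (z of stage in the frame of base between 0.0225 and 0.0252 m and angle between stage's own z axis and vertical below 0.02 rad and x of stage in the frame of base between -0.026 and 0.026 m and y of stage in the frame of base between -0.006 and 0.006 m and angle between the x axis of stage and the x axis of base, either way round below 0.06 rad and linear speed of stage below 0.01 m/s); the robot touches nothing.
It fails at once if the stage top and the base with its seat block pressed on each other with more than 20 N (contact force between stage and base above 20 N).
It fails at once if the flux bottle moved more than 15 mm (distance of flux_bottle from where it was at the start of the episode above 0.015 m).
It fails at once if the battery moved more than 15 mm (distance of battery from where it was at the start of the episode above 0.015 m).
It fails at once if the tape moved more than 15 mm (distance of tape from where it was at the start of the episode above 0.015 m).
It also fails if it takes over 72 s, if anything falls off the work surface, if the arm or the gripper's body presses on something with over 40 N, if the wrist force passes 120 N, or if a joint passes its speed limit or range.

## Robot

A 6-joint arm with a two-finger parallel gripper is mounted at the origin on the work surface; the furniture and walls round the work are solid. World frame = base frame: x ahead of the robot, y to its left, z up, the work surface at z = 0. Lengths are in m, angles in rad, forces in N, time in s.
With the tool pointing down it reaches from about 0.3 to 0.775 m from the base axis. Payload 14.6 kg.
Tool frame: the origin (TCP) lies at the very end of the fingers, on their centre line; the grasp point (between the pads) lies 19 mm behind it; z points along the fingers, x is the direction in which the jaws open and shut, and the axes are right-handed (so a half turn about z gives the same grasp; the last joint's range is limited). The gripper opens to 85 mm and grips with 20 to 120 N. Pads are 22 mm wide; open, the fingers measure 114 mm over their backs; the gripper's body (76 mm by 85 mm) begins 54 mm behind the grasp point. The pads swing forward as they close: fully open they stand 13 mm farther back than shut.
Start: joints at [-1.226, 0.3, 1.521, -0, 1.321, -0.067], TCP at [0.22, -0.504, 0.208] pointing down, gripper open.
Joint ranges: [-3.03, 3.03], [-0.79, 2.21], [0.23, 2.52], [-1.04, 4.18], [0, 3.07], [-2.55, 2.55]. Speed limits (rad/s): [2.22, 2.22, 2.57, 3.14, 3.14, 3.14].

## Interface

Orientations are given as a unit quaternion [x, y, z, w].
In Python, from bench import manip, imaging, hand_in gives the robot as it stands.
- The arm moves only by the tool jog_arm, never from a script. Its argument "deltas" is a list that holds one entry, the list of rows, each a list of 5 numbers: the shift along the tool's x, y, z in m, then the turn about the tool's z in rad, then the finger opening in m, from 0 to 0.0854. In form: [[[tx, ty, tz, turn, hand], ...]]. A call has 1 to 12 rows; each row shifts and turns the commanded pose from where the row before left it, along the tool's axes as they then stand; what a row does not reach is not made up. A row lasts 1/10 s, in which the tool goes at most 50 mm and 8.59 degrees, less where a joint would pass 70% of its speed; a pose out of reach is approached as far as the arm can. A call with a gripper value outside its range is refused whole. The fingers move at their own pace and stop on an object; the grip force is fixed at half the most. Time passes only in rows, so rows that do not move let the fingers close. It gives the time, the measured TCP pose, the force and the opening at its end, in the units of the state.
- manip.observe(): the state, without advancing time (a new reading comes with each control period).
- imaging.snapshot(name): name is "side" or "top" or "wrist"; returns a dict with "pixels" (400x640x3 uint8, blue, green, red), "mtx" (3x3 intrinsics, pixels), "position" and "rotation" of the camera in the world. Camera axes: x right, y down, z forward; pixel columns grow to the right and rows downward; lengths in m; the calibration is good to about 2 mm. The wrist camera is an equidistant fisheye: a pixel r from the principal point sees the ray r / f radians off the axis. A picture is of the moment at which its call begins. There is no depth.
- hand_in(): hands the job in, once; it reports no verdict.
The state is a dict: "clock": time; "qpos": joint angles; "qd": joint speeds; "joint_torque": joint torques, N m; "eef_pos": TCP position; "tcp_rot": TCP orientation; "wrist_force": force on the tool from outside, world axes, zero at the start; "torque": the same for the moment, N m; "grip_width": finger opening in m.
Only numpy, scipy, OpenCV 4.12 (cv2) and the standard library are available. Lean on these libraries where they do the work, as an engineer would, in place of code of your own. Each camera call takes 0.05 s, during which the arm holds its last target.

## Working session

There is one attempt and no reset: what is moved stays moved. The work goes in short steps, Python scripts to look and compute and a tool call to move; the robot and the scene stay as the last step left them, time stands still between calls to the robot, and variables do not carry over. Pictures are saved under pics/ and viewed, and the job is handed in when it is done.

Besides the shell and the picture viewer there is one more tool, called in YAML: its name, and indented under it one key for each argument. jog_arm: Moves the arm, as the interface text tells. Its arguments: {"type":"object","properties":{"deltas":{"type":"array","items":{"type":"array","items":{"type":"array","items":{"type":"number"}}}}},"required":["deltas"]}

```bash
mkdir -p pics; ls
cat > h.py <<'E'
import numpy as np, cv2
from bench import manip, imaging, hand_in
def snap(n,f):
    s=imaging.snapshot(n); cv2.imwrite('pics/'+f+'.png',s['pixels'])
    np.savez('pics/'+f+'.npz',**{k:np.array(v) for k,v in s.items()}); return s
E
python3 - <<'E'
from h import *
print(manip.observe())
for n in ['side','top','wrist']:
    s=snap(n,n+'0'); print(n,s['mtx'],s['position'],s['rotation'])
E
```

```text
pics
{'clock': 0.0, 'qpos': array([-1.22559605e+00,  3.00524059e-01,  1.52163127e+00, -1.10134397e-05,
        1.32066906e+00, -6.65704551e-02]), 'qd': array([-0.00093255,  0.00114907,  0.00192675, -0.00083376,  0.00137538,
       -0.00112378]), 'joint_torque': array([-1.39800737e-03, -5.43505633e+01, -3.61794484e+01, -8.35475271e-05,
        3.94227143e-03, -8.58577316e-07]), 'eef_pos': array([ 0.22004471, -0.50376511,  0.20747105]), 'tcp_rot': array([ 8.36730138e-01, -5.47615099e-01, -4.94947312e-04, -3.66530173e-04]), 'wrist_force': array([ 0.34408093,  0.45581789, -0.42715353]), 'torque': array([-0.00254208, -0.05177163, -0.00182419]), 'grip_width': 0.0852736660171735}
side [[406.74586612   0.         317.5751563 ]
 [  0.         406.74586612 195.63291833]
 [  0.           0.           1.        ]] [-0.02364969 -0.80351959  0.50027249] [ 0.81690214 -0.21689199  0.14528949 -0.5143148 ]
top [[370.04717541   0.         325.58431434]
 [  0.         370.04717541 196.17841498]
 [  0.           0.           1.        ]] [ 0.32284784 -0.05575276  0.90235043] [ 0.70917594 -0.70163767  0.05048813 -0.04717007]
wrist [[309.70691629   0.         316.23102134]
 [  0.         309.70691629 202.70199245]
 [  0.           0.           1.        ]] [ 0.29716129 -0.46961607  0.37368216] [ 0.82560673 -0.53987009 -0.09037623  0.13691585]
```

View pics/side0.png

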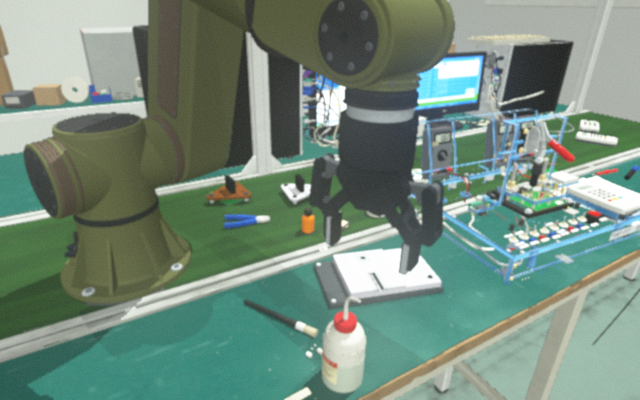

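View pics/top0.png

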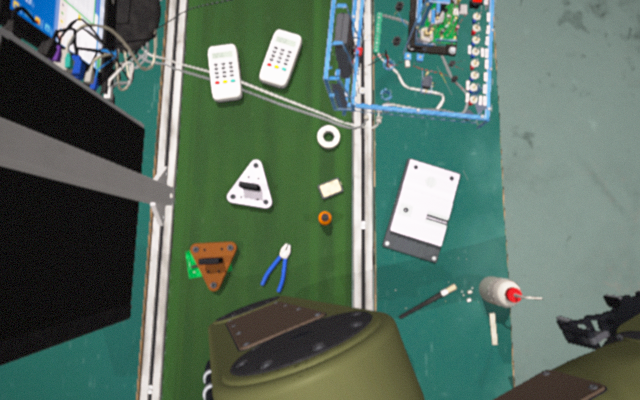

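View pics/wrist0.png

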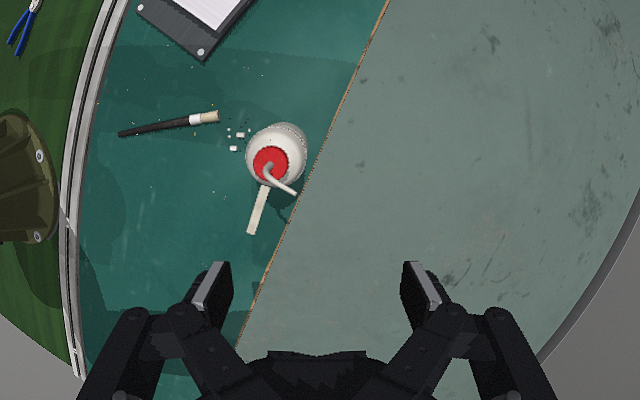

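Top view: the stage is at about (250,187), tip up. The seat block is at about (423,205), with the cone near (406,210), the groove near (437,218) and the screws at the top end. The brown decoy is at (212,263). I'll zoom in.

Run:
```python
from h import *
s=np.load('pics/top0.npz'); im=s['pixels']
a=cv2.resize(im[145:275,370:480],None,fx=5,fy=4.5,interpolation=cv2.INTER_CUBIC)
a=cv2.resize(im[145:270,375:475],None,fx=4.5,fy=4.5,interpolation=cv2.INTER_CUBIC)
b=cv2.resize(im[150:220,215:285],None,fx=4.5,fy=4.5,interpolation=cv2.INTER_CUBIC)
o=np.zeros((570,790,3),np.uint8); o[:a.shape[0],:a.shape[1]]=a[:570]; o[:b.shape[0],460:460+b.shape[1]]=b
cv2.imwrite('pics/z0.png',o)
from scipy.spatial.transform import Rotation as R
print(R.from_quat(s['rotation']).as_matrix())
```

```text
[[ 0.01031105 -0.99040605  0.13780254]
 [-0.99993217 -0.01095913 -0.00394499]
 [ 0.00541733 -0.13775251 -0.99045187]]
```

View pics/z0.png

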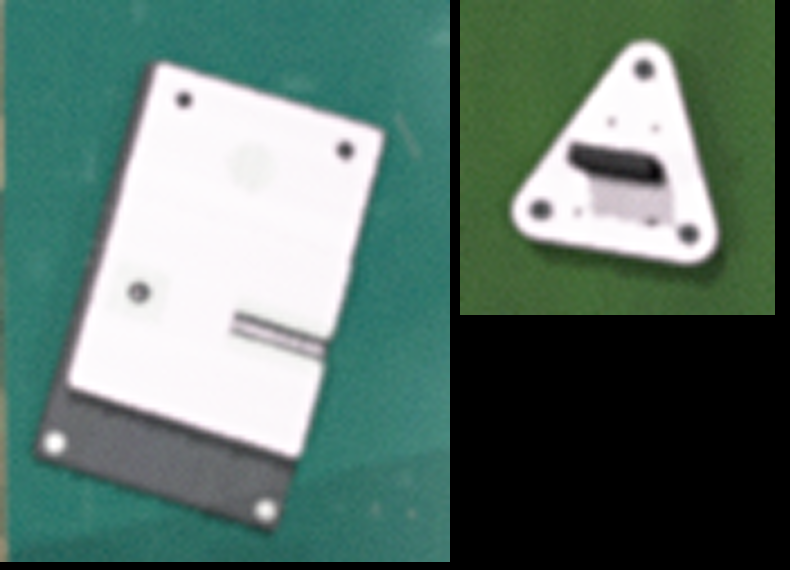

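```bash
cat >> h.py <<'E'
from scipy.spatial.transform import Rotation as R
def load(f): return np.load('pics/'+f+'.npz')
def ray(s,u,v,fish=False):
    K=s['mtx']; x=np.array([(u-K[0,2])/K[0,0],(v-K[1,2])/K[1,1]])
    if fish:
        r=np.linalg.norm(x); d=np.r_[x/r*np.sin(r),np.cos(r)] if r>1e-9 else np.array([0,0,1.])
    else: d=np.r_[x,1]
    return s['position'],R.from_quat(s['rotation']).as_matrix()@d
def onz(s,u,v,z,fish=False):
    p,d=ray(s,u,v,fish); return p+d*(z-p[2])/d[2]
def blob(im,u,v,w,dark=True):
    g=cv2.cvtColor(im,cv2.COLOR_BGR2GRAY).astype(float)
    u0,v0=int(u-w),int(v-w); p=g[v0:v0+2*w+1,u0:u0+2*w+1]
    bg=np.percentile(p,80 if dark else 20); wt=np.clip((bg-p) if dark else p-bg,0,None); wt[wt<.35*wt.max()]=0
    m=cv2.moments(wt.astype(np.float32)); return u0+m['m10']/m['m00'],v0+m['m01']/m['m00']
def fit(L,W):  # L local xy, W world xy -> yaw, origin, residuals
    L=np.array(L,float);W=np.array(W,float)
    lc,wc=L.mean(0),W.mean(0); a=(L-lc);b=(W-wc)
    th=np.arctan2((a[:,0]*b[:,1]-a[:,1]*b[:,0]).sum(),(a*b).sum())
    Rm=np.array([[np.cos(th),-np.sin(th)],[np.sin(th),np.cos(th)]])
    o=wc-Rm@lc; return th,o,W-(L@Rm.T+o)
E
python3 - <<'E'
from h import *
s=load('top0'); im=s['pixels']
Z=lambda x,y:(375+x/4.5,145+y/4.5)
Y=lambda x,y:(215+(x-460)/4.5,150+y/4.5)
def m(pts,z,w):
    r=[]
    for p in pts:
        b=blob(im,*p,w); r.append(onz(s,*b,z)[:2]); print(np.round(b,2),np.round(r[-1],4))
    return r
print('stage'); W=m([Y(644,69),Y(540,209),Y(688,233)],.025,4)
th,o,e=fit([(.056,0),(-.028,.04),(-.028,-.04)],W); print(th,o,np.round(e*1e3,1))
print('seat'); W=m([Z(184,99),Z(345,149)],.027,3)+m([Z(138,292)],.028,4)
th,o,e=fit([(.08,.045),(.08,-.045),(-.028,.04)],W); print(th,o,np.round(e*1e3,1))
E
```

```text
stage
[255.32 164.85] [0.5196 0.1116]
[232.35 196.11] [0.4426 0.1636]
[265.28 201.52] [0.4305 0.0846]
-0.1509842943450024 [0.46421717 0.119909  ] [[-0.   0.1]
 [ 0.1 -0. ]
 [-0.1 -0. ]]
seat
[415.47 166.62] [ 0.5192 -0.2759]
[451.34 177.96] [ 0.4923 -0.3617]
[405.52 209.53] [ 0.4146 -0.2495]
-0.29778355315164 [ 0.42938788 -0.29555276] [[ 0.2  0.1]
 [-0.4  0.3]
 [ 0.2 -0.4]]
```

Stage fit residuals are 0.1 mm and the seat's are 0.4 mm, so both poses are plausible. I'll look at the seat from the wrist on the way.

jog_arm:
  deltas:
    - [[0,0,0,-0.1435,0.0854],[0,0,0,-0.1435,0.0854],[0,0,0,-0.1435,0.0854],[0,0,0,-0.1435,0.0854],[0,0,0,-0.1435,0.0854],[0,0,0,-0.1435,0.0854],[0.023,-0.0295,0.0095,0,0.0854],[0.023,-0.0295,0.0095,0,0.0854],[0.023,-0.0295,0.0095,0,0.0854],[0.023,-0.0295,0.0095,0,0.0854],[0.023,-0.0295,0.0095,0,0.0854],[0.023,-0.0295,0.0095,0,0.0854]]

```text
clock: 1.35
eef_pos: [0.405, -0.3742, 0.1506]
tcp_rot: [0.989, -0.149, -0.0, -0.0]
wrist_force: [0.3, -0.1, -0.8]
grip_width: 0.0854
```

jog_arm:
  deltas:
    - [[0,0,0,0,0.0854],[0,0,0,0,0.0854],[0,0,0,0,0.0854]]

```text
clock: 1.65
eef_pos: [0.4035, -0.3759, 0.1513]
tcp_rot: [0.989, -0.149, 0.0, 0.0]
wrist_force: [-0.3, 0.6, -0.2]
grip_width: 0.0859
```

Run:
```python
from h import *
s=snap('wrist','wrist1'); snap('top','top1'); print(s['position'],s['rotation'],manip.observe()['tcp_rot'])
```

```text
[ 0.42874896 -0.29531266  0.317365  ] [ 0.97554718 -0.1464329  -0.02476159  0.16202462] [ 9.88817198e-01 -1.49132449e-01  1.64133767e-04  1.87048644e-04]
```

View pics/wrist1.png

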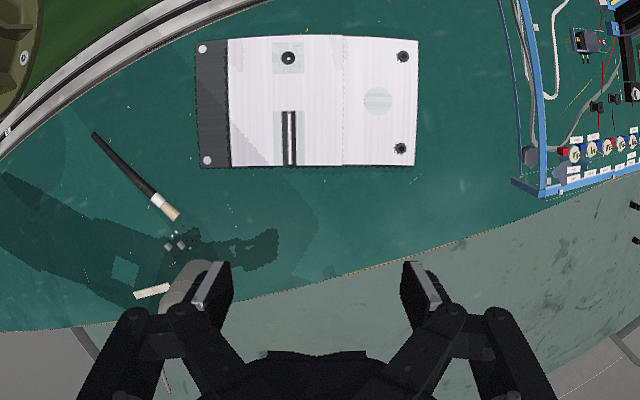

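Wrist view: cone at (288,58), groove at x≈289 and y 110–165, flat disc at (378,100), screws at (403,56) and (400,148).

Run:
```python
from h import *
s=load('wrist1'); im=s['pixels']
W=[]
for (u,v),z,w in [((403,57),.027,9),((400.5,148),.027,9),((288,58),.028,9)]:
    b=blob(im,u,v,w); W.append(onz(s,*b,z,True)[:2]); print(np.round(b,2),np.round(W[-1],4))
th,o,e=fit([(.08,.045),(.08,-.045),(-.028,.04)],W); print(th,o,np.round(e*1e3,1))
# groove centre points & base corners in home frame
c,sn=np.cos(th),np.sin(th); Rm=np.array([[c,-sn],[sn,c]])
g=cv2.cvtColor(im,cv2.COLOR_BGR2GRAY).astype(float)
for v in (120,130,140,150,158):
    r=g[v,272:306]; wt=np.clip(180-r,0,None); u=272+(wt*np.arange(34)).sum()/wt.sum()
    print('groove',v,round(u,2),np.round((onz(s,u,v,.028,True)[:2]-o)@Rm*1e3,1))
for n,u,v,z in [('flat',378,100,.024),('bl',196.5,38.5,.012),('bl2',200,168,.012)]:
    print(n,np.round((onz(s,u,v,z,True)[:2]-o)@Rm*1e3,1))
p=cv2.resize(im[30:180,185:425],None,fx=3.3,fy=3.3,interpolation=cv2.INTER_CUBIC); cv2.imwrite('pics/z1.png',p)
s=load('top1'); im=s['pixels']; W=[]
for (u,v),z,w in [((232.35,196.1),.025,4),((265.28,201.5),.025,4),((255.32,164.85),.025,4)]:
    b=blob(im,u,v,w); W.append(onz(s,*b,z)[:2])
print('stage',fit([(-.028,.04),(-.028,-.04),(.056,0)],W))
```

```text
[402.56  56.13] [ 0.5191 -0.2753]
[400.21 147.91] [ 0.4934 -0.3604]
[287.79  57.39] [ 0.4158 -0.2483]
-0.29870545030374823 [ 0.43011156 -0.29447351] [[-0.7 -0.3]
 [ 0.   0.6]
 [ 0.7 -0.3]]
groove 120 288.41 [-27.1 -19.1]
groove 130 288.37 [-27.3 -28.5]
groove 140 288.95 [-26.9 -38. ]
groove 150 289.11 [-26.9 -47.5]
groove 158 288.98 [-27.1 -55.3]
flat [56.9  0.8]
bl [-122.1   69.4]
bl2 [-124.1  -66.9]
stage (np.float64(-0.14605957628279848), array([0.46470638, 0.12012011]), array([[-9.11169492e-05, -1.09870577e-04],
       [-7.25863335e-04, -7.46716717e-05],
       [ 8.16980284e-04,  1.84542249e-04]]))
```

View pics/z1.png

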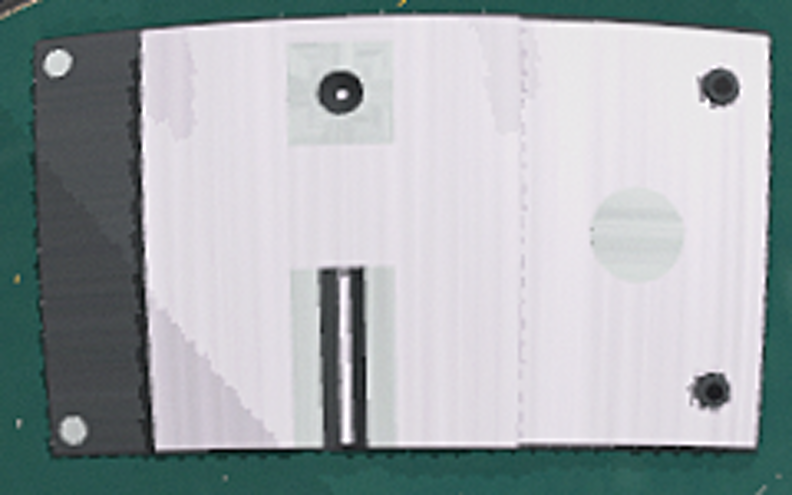

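jog_arm:
  deltas:
    - [[0,0,0,-0.148,0.0854],[-0.0015,-0.0376,0,0,0.0854],[-0.0015,-0.0376,0,0,0.0854],[-0.0015,-0.0376,0,0,0.0854],[-0.0015,-0.0376,0,0,0.0854],[-0.0015,-0.0376,0,0,0.0854],[-0.0015,-0.0376,0,0,0.0854],[-0.0015,-0.0376,0,0,0.0854],[-0.0014,-0.0376,0,0,0.0854],[-0.0014,-0.0376,0,0,0.0854],[-0.0014,-0.0376,0,0,0.0854],[-0.0014,-0.0376,0,0,0.0854]]

```text
clock: 2.95
eef_pos: [0.4499, 0.0368, 0.1515]
tcp_rot: [0.997, -0.076, 0.0, -0.0]
wrist_force: [1.2, -1.4, -0.8]
grip_width: 0.0855
```

jog_arm:
  deltas:
    - [[0,0,0,0,0.0854],[0,0,0,0,0.0854],[0,0,0,0,0.0854]]

```text
clock: 3.25
eef_pos: [0.4499, 0.035, 0.1512]
tcp_rot: [0.997, -0.076, 0.0, 0.0]
wrist_force: [0.5, 0.0, -0.3]
grip_width: 0.0855
```

Run:
```python
from h import *
s=snap('wrist','wrist2'); print(s['position'],s['rotation'],manip.observe()['tcp_rot'],manip.observe()['eef_pos'])
```

```text
[0.46322175 0.11827477 0.31729096] [ 0.98370144 -0.0742183  -0.01272039  0.16328295] [ 9.97125602e-01 -7.57662379e-02  9.55869459e-05  5.36803230e-05] [0.44991235 0.03487525 0.15119163]
```

View pics/wrist2.png

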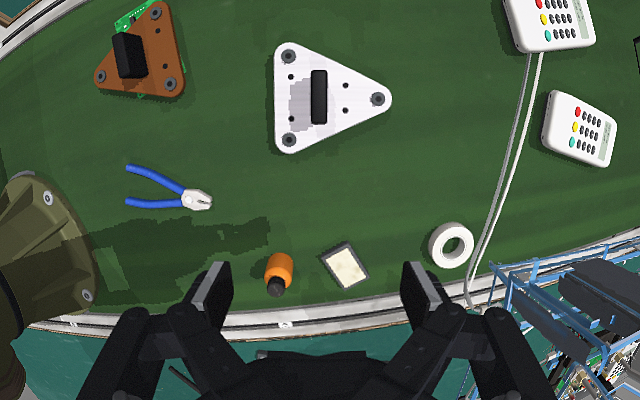

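Stage caps are at (289,56), (289,140) and (377,99), almost the same pixels as the seats had. So the camera bias cancels between the two views.

Run:
```python
from h import *
s=load('wrist2'); im=s['pixels']
W=[]
for (u,v),z,w in [((289,56),.025,10),((289,140),.025,10),((377,99),.025,10)]:
    b=blob(im,u,v,w); W.append(onz(s,*b,z,True)[:2]); print(np.round(b,2),np.round(W[-1],4))
th,o,e=fit([(-.028,.04),(-.028,-.04),(.056,0)],W); print('stage',th,o,np.round(e*1e3,1))
def simfit(L,W,nad):
    # scale about the camera nadir
    L=np.array(L);W=np.array(W); best=None
    k=np.mean([np.linalg.norm(L[i]-L[j]) for i in range(3) for j in range(i)])/np.mean([np.linalg.norm(W[i]-W[j]) for i in range(3) for j in range(i)])
    return k,fit(L,nad+(W-nad)*k)
print(simfit([(-.028,.04),(-.028,-.04),(.056,0)],W,s['position'][:2]))
s2=load('wrist1'); W2=[onz(s2,*p,z,True)[:2] for p,z in [((402.56,56.13),.027),((400.21,147.91),.027),((287.79,57.39),.028)]]
print(simfit([(.08,.045),(.08,-.045),(-.028,.04)],W2,s2['position'][:2]))
yaw=lambda q:R.from_quat(q).as_matrix()
st=manip.observe(); M=yaw(st['tcp_rot']); print(M)
print('tool delta to stage', M.T@(np.r_[o,0.03]-st['eef_pos']))
```

```text
[287.91  55.96] [0.4437 0.1647]
[288.56 139.43] [0.4316 0.0862]
[377.32  98.69] [0.5201 0.1129]
stage -0.15136826429235767 [0.46512463 0.12127698] [[ 0.2 -0.3]
 [ 0.2  0.2]
 [-0.4  0.1]]
(np.float64(1.0067414513283286), (np.float64(-0.1513682642923576), array([0.46513745, 0.12129722]), array([[ 4.16992556e-05, -1.10489851e-05],
       [-3.37181274e-05, -2.50635014e-05],
       [-7.98112817e-06,  3.61124865e-05]])))
(np.float64(1.0106320813641332), (np.float64(-0.2986690757243384), array([ 0.43061545, -0.29447062]), array([[-2.51280890e-04, -9.00731085e-05],
       [ 2.12424695e-04, -9.96445681e-05],
       [ 3.88561945e-05,  1.89717677e-04]])))
[[ 9.88518936e-01 -1.51096921e-01  1.82490070e-04]
 [-1.51096901e-01 -9.88518949e-01 -1.21536575e-04]
 [ 1.98758694e-04  9.25675222e-05 -9.99999976e-01]]
tool delta to stage [ 0.0019585  -0.08771949  0.1211839 ]
```

jog_arm:
  deltas:
    - [[0.0008,-0.029,0,0,0.07],[0.0008,-0.029,0,0,0.07],[0,-0.029,0,0,0.07],[0,0,0.03,0,0.07],[0,0,0.03,0,0.07],[0,0,0.025,0,0.07],[0,0,0.016,0,0.07],[0,0,0,0,0.07],[0,0,0,0,0.07]]

```text
clock: 4.2
eef_pos: [0.4649, 0.1211, 0.0506]
tcp_rot: [0.997, -0.076, 0.0, -0.0]
wrist_force: [0.7, -0.6, -0.3]
grip_width: 0.0703
```

Run:
```python
from h import *
snap('wrist','wrist3'); st=manip.observe(); print(st['eef_pos'],st['wrist_force'],st['grip_width'])
```

```text
[0.46513144 0.12136724 0.05106737] [0.33725912 0.04048511 0.21181224] 0.07019635838454961
```

View pics/wrist3.png

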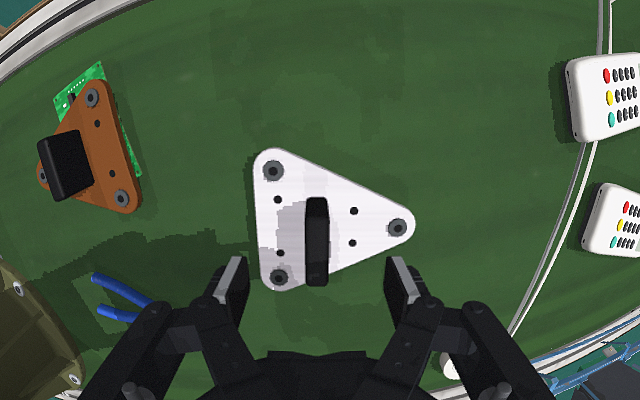

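Run:
```python
from h import *
s=load('wrist3'); st=manip.observe(); M=R.from_quat(s['rotation']).as_matrix()
def proj(p):
    c=M.T@(np.array(p)-s['position']); th=np.arctan2(np.hypot(c[0],c[1]),c[2]); d=c[:2]/np.hypot(*c[:2])
    return s['mtx'][:2,2]+309.7*th*d
T=R.from_quat(st['tcp_rot']).as_matrix()
t=st['eef_pos']
for l in [(0,0,0),(.007,.023,-.011),(-.007,-.023,-.011),(.007,-.023,-.011),(.035,.011,0),(.035,-.011,0),(.035,.011,-.0),(.035,.011,-.038)]: print(l,np.round(proj(t+T@np.array(l))))
W=[]
for (u,v) in [(273,171),(279,277),(398,228)]:
    b=blob(s['pixels'],u,v,9); W.append(onz(s,*b,.025,True)[:2])
print(fit([(-.028,.04),(-.028,-.04),(.056,0)],W),t)
```

```text
(0, 0, 0) [316. 246.]
(0.007, 0.023, -0.011) [327. 288.]
(-0.007, -0.023, -0.011) [303. 217.]
(0.007, -0.023, -0.011) [329. 217.]
(0.035, 0.011, 0) [372. 262.]
(0.035, -0.011, 0) [375. 229.]
(0.035, 0.011, -0.0) [372. 262.]
(0.035, 0.011, -0.038) [384. 298.]
(np.float64(-0.14780058846316313), array([0.46562442, 0.12208135]), array([[ 8.16239679e-05, -5.12014961e-04],
       [ 2.95730775e-04,  4.86961921e-04],
       [-3.77354743e-04,  2.50530399e-05]])) [0.46513144 0.12136724 0.05106737]
```

Bar and pads line up with the prediction. Descend and close.

jog_arm:
  deltas:
    - [[0,0,0.01,0,0.07],[0,0,0.01,0,0.07],[0,0,0,0,0.07],[0,0,0,0,0.045],[0,0,0,0,0.03],[0,0,0,0,0.022],[0,0,0,0,0.018],[0,0,0,0,0.014],[0,0,0,0,0.008],[0,0,0,0,0.0],[0,0,0,0,0.0],[0,0,0,0,0.0]]

```text
clock: 5.45
eef_pos: [0.4647, 0.1219, 0.0304]
tcp_rot: [0.997, -0.075, 0.0, -0.0]
wrist_force: [-0.3, 0.6, 5.9]
grip_width: 0.0119
```

jog_arm:
  deltas:
    - [[0,0,0,0,0.0],[0,0,0,0,0.0],[0,0,-0.003,0,0.0],[0,0,0,0,0.0],[0,0,0,0,0.0]]

```text
clock: 5.95
eef_pos: [0.4642, 0.1217, 0.0328]
tcp_rot: [0.997, -0.075, -0.0, 0.0]
wrist_force: [-0.9, -0.3, -3.3]
grip_width: 0.0121
```

Run:
```python
from h import *
snap('wrist','wrist4'); snap('top','top4'); st=manip.observe(); print(st['eef_pos'],st['tcp_rot'],st['wrist_force'],st['torque'],st['grip_width'])
```

```text
[0.4642583  0.12177945 0.03282059] [ 9.97189079e-01 -7.49256267e-02 -2.92654616e-04  7.51145117e-05] [ 0.09983141  0.26061232 -4.64602444] [-0.00067167  0.01528171 -0.0002615 ] 0.01181455188439497
```

View pics/wrist4.png

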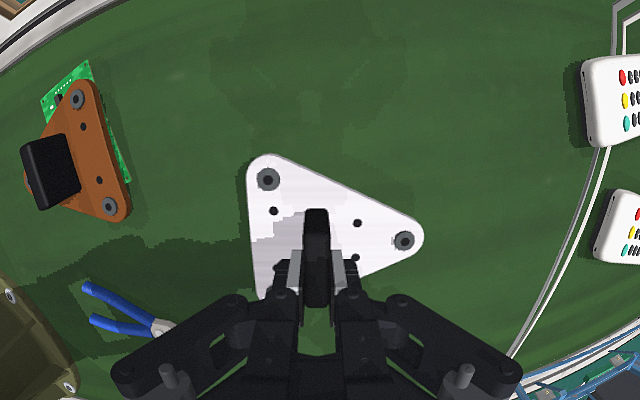

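View pics/top4.png

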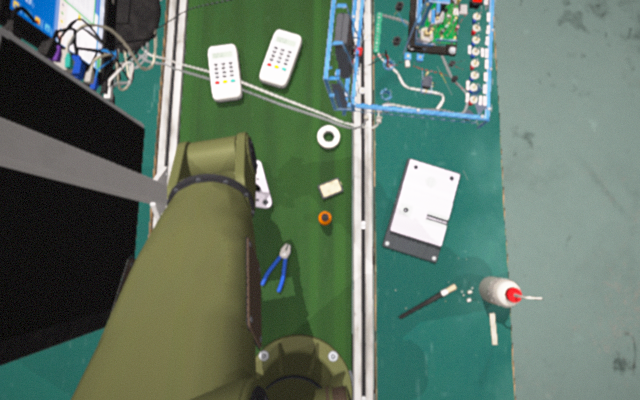

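Gripped: the reported width is 11.8 mm and the stage carries about 4.6 N. The wrist view still shows the cone cap (268,180) and the tip cap (404,241). I'll work out the stage-in-tool pose.

Run:
```python
from h import *
def stg(f,z,pts,L,t,T):
    s=load(f); W=[]
    for (u,v) in pts:
        b=blob(s['pixels'],u,v,11); W.append(onz(s,*b,z,True)[:2])
    n=s['position'][:2]; W=np.array(W)
    k=np.linalg.norm(np.subtract(*L))/np.linalg.norm(W[0]-W[1]) if len(L)==2 else 1
    for kk in (1,k):
        th,o,e=fit(L,n+(W-n)*kk); print(f,round(kk,4),round(th,4),np.round(o,4),'tool-frame mm',np.round(T.T@(np.r_[o,t[2]]-t)*1e3,2)[:2],'tool yaw',np.arctan2(T[1,0],T[0,0]))
st=manip.observe(); T=R.from_quat(st['tcp_rot']).as_matrix()
stg('wrist4',.0277,[(268,180),(404,241)],[(-.028,.04),(.056,0)],st['eef_pos'],T)
# same two caps before grip
T3=R.from_quat([ 9.97125602e-01,-7.57662379e-02,9.5e-05,5.4e-05]).as_matrix()
stg('wrist3',.025,[(273,171),(398,228)],[(-.028,.04),(.056,0)],np.array([.46513,.12137,.05107]),T3)
stg('wrist2',.025,[(288,56),(377,99)],[(-.028,.04),(.056,0)],np.array([0.44991235,0.03487525,0.15119163]),T3)
```

```text
wrist4 1 -0.1464 [0.4645 0.1223] tool-frame mm [ 0.14 -0.5 ] tool yaw -0.14999187811771536
wrist4 1.0154 -0.1464 [0.4645 0.1212] tool-frame mm [0.34 0.49] tool yaw -0.14999187811771536
wrist3 1 -0.1509 [0.4655 0.122 ] tool-frame mm [ 0.23 -0.66] tool yaw -0.15167782249148887
wrist3 1.0076 -0.1509 [0.4655 0.1215] tool-frame mm [ 0.34 -0.18] tool yaw -0.15167782249148887
wrist2 1 -0.1523 [0.4651 0.1213] tool-frame mm [  1.94 -87.7 ] tool yaw -0.15167782249148887
wrist2 0.9985 -0.1523 [0.4651 0.1212] tool-frame mm [  1.92 -87.67] tool yaw -0.15167782249148887
```

jog_arm:
  deltas:
    - [[0,0,-0.01,0,0.0],[0,0,-0.02,0,0.0],[0,0,-0.025,0,0.0],[0,0,-0.025,0,0.0],[0,0,-0.015,0,0.0],[0,0,-0.005,0,0.0],[0,0,0,0.05,0.0],[0,0,0,0.05,0.0],[0,0,0,0.0485,0.0],[0,0,0,0,0.0]]

```text
clock: 7.05
eef_pos: [0.4642, 0.1218, 0.1327]
tcp_rot: [0.989, -0.149, -0.0, 0.0]
wrist_force: [-1.1, -0.2, -3.1]
grip_width: 0.0119
```

jog_arm:
  deltas:
    - [[0.003,0.014,0,0,0.0],[0.006,0.028,0,0,0.0],[0.0085,0.0385,0,0,0.0],[0.0085,0.0385,0,0,0.0],[0.0085,0.0385,0,0,0.0],[0.0085,0.0385,0,0,0.0],[0.0085,0.0385,0,0,0.0],[0.0085,0.0385,0,0,0.0],[0.0085,0.0385,0,0,0.0],[0.0085,0.0385,0,0,0.0],[0.009,0.038,0,0,0.0],[0.004,0.0198,0,0,0.0]]

```text
clock: 8.25
eef_pos: [0.4293, -0.2975, 0.1328]
tcp_rot: [0.989, -0.149, -0.0, 0.0]
wrist_force: [0.9, 0.0, -3.0]
grip_width: 0.0117
```

jog_arm:
  deltas:
    - [[0,0,0,0,0.0],[0,0,0,0,0.0],[0,0,0,0,0.0],[0,0,0,0,0.0]]

```text
clock: 8.65
eef_pos: [0.4307, -0.2937, 0.1332]
tcp_rot: [0.989, -0.148, -0.0, -0.0]
wrist_force: [-0.2, -0.0, -4.0]
grip_width: 0.012
```

Run:
```python
from h import *
for n in ['wrist','top','side']: snap(n,n+'5')
st=manip.observe(); print(st['eef_pos'],st['tcp_rot'],st['wrist_force'],st['torque'],st['grip_width'])
T=R.from_quat(st['tcp_rot']).as_matrix(); print(np.arctan2(T[1,0],T[0,0]))
a=cv2.imread('pics/top5.png')[130:280,340:500]; b=cv2.imread('pics/side5.png')[200:330,290:460]
a=cv2.resize(a,None,fx=2.5,fy=2.5,interpolation=cv2.INTER_CUBIC);b=cv2.resize(b,None,fx=2.3,fy=2.3,interpolation=cv2.INTER_CUBIC)
o=np.zeros((400,800,3),np.uint8); o[:a.shape[0],:a.shape[1]]=a; o[:b.shape[0],405:405+b.shape[1]]=b; cv2.imwrite('pics/z5.png',o)
```

```text
[ 0.43074177 -0.29399246  0.13320347] [ 9.88951719e-01 -1.48237951e-01  7.65603003e-05  3.73151833e-05] [-0.37586998  0.5469107  -3.82521923] [0.00225416 0.01239251 0.06065697] 0.011931958823015903
-0.297572596430082
```

View pics/z5.png

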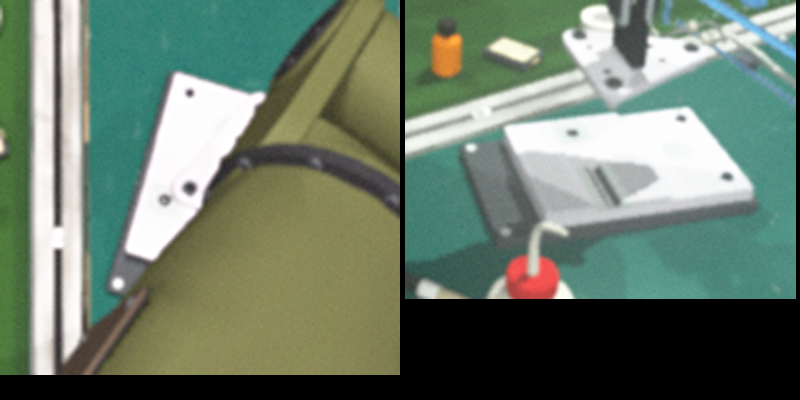

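View pics/wrist5.png

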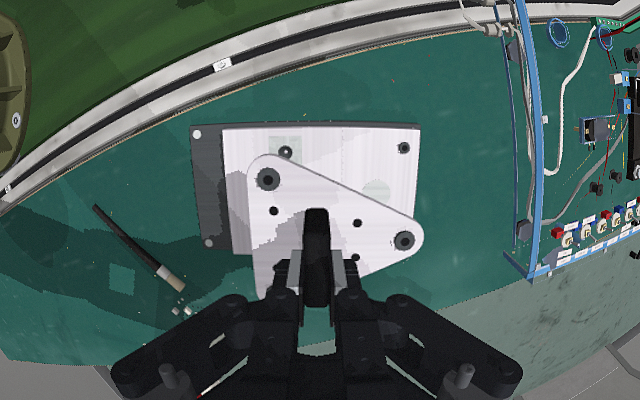

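The side view shows all three stage caps along with the cone, groove and screws. The top view has the cone and its cap, and the wrist view has the cone (285,152). I'll measure the offset in each.

```bash
cat > m.py <<'E'
from h import *
def rep(z0,f,caps,seats,fish=False,th=-0.2985):
    s=load(f); im=s['pixels']; c,sn=np.cos(th),np.sin(th); Rm=np.array([[c,-sn],[sn,c]])
    A={'cone':(-.028,.04),'groove':(-.028,-.04),'tip':(.056,0)}; B={'cone':(-.028,.04,.028),'s+':(.08,.045,.027),'s-':(.08,-.045,.027)}
    O=[];H=[]
    for k,(u,v,w) in caps.items():
        b=blob(im,u,v,w); p=onz(s,*b,z0+.025,fish)[:2]; O.append(p-Rm@A[k]); print(f,'cap',k,np.round(b,1),np.round(O[-1]*1e3,1))
    for k,(u,v,w) in seats.items():
        b=blob(im,u,v,w); p=onz(s,*b,B[k][2],fish)[:2]; H.append(p-Rm@B[k][:2]); print(f,'seat',k,np.round(b,1),np.round(H[-1]*1e3,1))
    print('home-stage in base frame mm',np.round((np.mean(H,0)-np.mean(O,0))@Rm*1e3,2))
E
python3 - <<'E'
from m import *
z=.1332-.0304
rep(z,'side5',{'cone':(366,215,3),'tip':(414,220.4,3),'groove':(381,236.5,4)},{'cone':(362.6,257.4,3),'s+':(410,251.7,3),'s-':(430,277,3)})
rep(z,'top5',{'cone':(340+190/2.5,130+188/2.5,4)},{'cone':(340+165/2.5,130+200/2.5,3),'s+':(340+190/2.5,130+93/2.5,3)})
rep(z,'wrist5',{'cone':(268,180,11),'tip':(404,241,11)},{'cone':(285.5,152,7),'s+':(403.5,148,9)},True)
E
```

```text
side5 cap cone [365.3 214. ] [ 431.1 -291.9]
side5 cap tip [414.1 220.2] [ 429.8 -294.2]
side5 cap groove [380.3 235.5] [ 429.7 -294.3]
side5 seat cone [362.3 257.3] [ 430.4 -293.4]
side5 seat s+ [409.7 251. ] [ 428.7 -294.9]
side5 seat s- [429.6 276.4] [ 428.3 -295.4]
home-stage in base frame mm [-0.69 -1.39]
top5 cap cone [415.4 204.9] [ 429.2 -295. ]
top5 seat cone [405.6 209.4] [ 429.9 -296.3]
top5 seat s+ [415.5 166.8] [ 429.1 -295.3]
home-stage in base frame mm [ 0.49 -0.69]
wrist5 cap cone [268.1 179.2] [ 431.2 -293.8]
wrist5 cap tip [403.7 240.2] [ 430.5 -292.7]
wrist5 seat cone [285.1 151.8] [ 431.  -294.4]
wrist5 seat s+ [403.4 147.4] [ 429.8 -293.9]
home-stage in base frame mm [-0.16 -1.02]
```

jog_arm:
  deltas:
    - [[0,0.0008,0.01,0,0.0],[0,0,0.015,0,0.0],[0,0,0.015,0,0.0],[0,0,0.013,0,0.0],[0,0,0.008,0,0.0],[0,0,0.004,0,0.0],[0,0,0,0,0.0],[0,0,0,0,0.0],[0,0,0,0,0.0]]

```text
clock: 9.7
eef_pos: [0.4306, -0.2954, 0.0686]
tcp_rot: [0.989, -0.149, 0.0, 0.0]
wrist_force: [1.4, -0.1, -3.0]
grip_width: 0.012
```

Run:
```python
from h import *
for n in ['wrist','top','side']: snap(n,n+'6')
st=manip.observe(); print(st['eef_pos'],st['tcp_rot'],st['wrist_force'],st['torque'],st['grip_width'])
T=R.from_quat(st['tcp_rot']).as_matrix(); print(np.arctan2(T[1,0],T[0,0]))
a=cv2.imread('pics/top6.png')[150:270,380:480]; b=cv2.imread('pics/side6.png')[215:325,300:450]; c=cv2.imread('pics/wrist6.png')[90:290,180:430]
z=lambda i,f:cv2.resize(i,None,fx=f,fy=f,interpolation=cv2.INTER_CUBIC)
a,b,c=z(a,2.5),z(b,5),z(c,1)
o=np.zeros((560,800,3),np.uint8); o[:a.shape[0],:a.shape[1]]=a; o[310:310+c.shape[0],:c.shape[1]]=c;b=b[:,:540]; o[:b.shape[0],260:260+b.shape[1]]=b; cv2.imwrite('pics/z6.png',o)
```

```text
[ 0.43048522 -0.29528001  0.06842981] [ 9.88884383e-01 -1.48686187e-01  2.68122142e-04  1.52521920e-04] [-0.12232118 -0.80318815 -3.88633334] [-0.00298513 -0.02151841  0.04998004] 0.012118314476949136
-0.2984790682944732
```

View pics/z6.png

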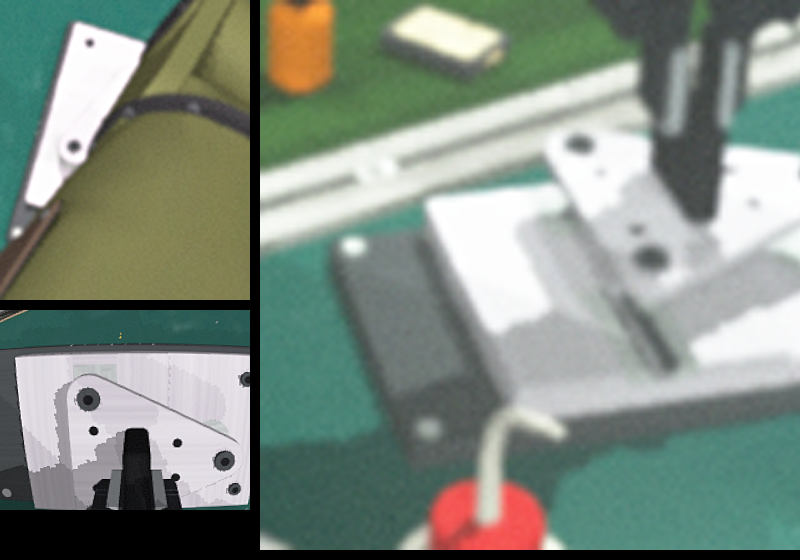

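Run:
```python
from m import *
z=.0684-.0304
a=cv2.imread('pics/side6.png')
rep(z,'side6',{'cone':(300+320/5,215+143/5,3),'tip':(300+543/5+2,215+178/5,4),'groove':(300+391/5,215+257/5,4)},{'s-':(429.6,276.4,3)})
rep(z,'top6',{'cone':(409.2,208.4,4)},{'s+':(415.5,166.8,3)})
rep(z,'wrist6',{'cone':(268,179,11),'tip':(404,240,11)},{'s+':(427,159,9),'s-':(415,268,7)},True)
b=cv2.resize(a[210:300,350:450],None,fx=7,fy=6,interpolation=cv2.INTER_CUBIC);cv2.imwrite('pics/z7.png',b)
```

```text
side6 cap cone [363.6 243.4] [ 429.3 -295.6]
side6 cap tip [410.8 248.5] [ 431.7 -293.4]
side6 cap groove [377.7 266.2] [ 429.  -295.8]
side6 seat s- [429.7 276.3] [ 428.7 -295.3]
home-stage in base frame mm [-1.12 -0.75]
top6 cap cone [409.1 208. ] [ 429.4 -296.4]
top6 seat s+ [415.5 166.8] [ 429.1 -295.3]
home-stage in base frame mm [-0.63  0.94]
wrist6 cap cone [268.3 179.4] [ 431.3 -295.6]
wrist6 cap tip [403.7 240.2] [ 430.5 -294.6]
wrist6 seat s+ [426.7 159. ] [ 429.7 -293.7]
wrist6 seat s- [413.9 268.5] [ 430.5 -292.8]
home-stage in base frame mm [-1.22  1.52]
```

View pics/z7.png

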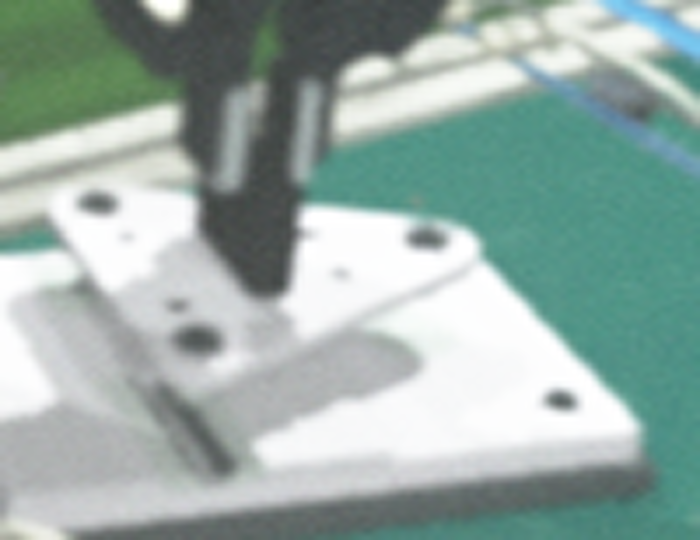

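In the low view all three cameras agree that home is about -0.5 mm in x and +0.5 mm in y from the present pose. I'll correct for that and descend to just above home, where the TCP should be at about 0.0544.

jog_arm:
  deltas:
    - [[-0.0005,-0.0005,0.003,0,0.0],[0,0,0.003,0,0.0],[0,0,0.003,0,0.0],[0,0,0.001,0,0.0],[0,0,0,0,0.0],[0,0,0,0,0.0]]

```text
clock: 10.45
eef_pos: [0.4301, -0.2946, 0.0581]
tcp_rot: [0.989, -0.149, 0.0, 0.0]
wrist_force: [-0.5, 0.4, -3.5]
grip_width: 0.012
```

```bash
cat > f.py <<'E'
from h import *
F=[];P=[];Q=[]
for i in range(5):
    if i: imaging.snapshot('side')
    st=manip.observe(); T=R.from_quat(st['tcp_rot']).as_matrix(); F.append(np.r_[T.T@st['wrist_force'],T.T@st['torque']*10]); P.append(st['eef_pos'])
print('clock',st['clock'],'F tool',np.round(np.mean(F,0),2),'sd',np.round(np.std(F,0),2)[:3],'pos',np.round(np.mean(P,0)*1e3,2),np.round(np.arctan2(T[1,0],T[0,0]),4))
E
python3 f.py
```

```text
clock 10.65 F tool [-0.04 -0.31  3.51  0.07  0.16  0.21] sd [0.62 0.44 0.36] pos [ 430.07 -294.6    58.17] -0.2985
```

jog_arm:
  deltas:
    - [[0,0,0.0005,0,0.0],[0,0,0.0005,0,0.0],[0,0,0.0005,0,0.0],[0,0,0,0,0.0],[0,0,0,0,0.0]]

```text
clock: 11.15
eef_pos: [0.43, -0.2945, 0.0566]
tcp_rot: [0.989, -0.149, -0.0, -0.0]
wrist_force: [1.0, -0.0, -3.5]
grip_width: 0.0119
```

```bash
python3 f.py
```

```text
clock 11.35 F tool [ 0.07  0.12  3.54 -0.02  0.07 -0.11] sd [0.51 0.46 0.22] pos [ 430.02 -294.56   56.59] -0.2985
```

The stage is at about 26.2 mm with no contact. That is already below the 28 mm top, so the feet are inside the seats.

jog_arm:
  deltas:
    - [[0,0,0.0005,0,0.0],[0,0,0.0005,0,0.0],[0,0,0,0,0.0],[0,0,0,0,0.0]]

```text
clock: 11.75
eef_pos: [0.43, -0.2946, 0.0555]
tcp_rot: [0.989, -0.149, -0.0, -0.0]
wrist_force: [0.9, -0.2, -3.6]
grip_width: 0.0122
```

```bash
python3 f.py
```

```text
clock 11.95 F tool [ 0.18  0.07  3.55  0.07 -0.02  0.02] sd [0.45 0.38 0.39] pos [ 430.03 -294.57   55.59] -0.2985
```

jog_arm:
  deltas:
    - [[0,0,0.0005,0,0.0],[0,0,0,0,0.0],[0,0,0,0,0.0]]

```text
clock: 12.25
eef_pos: [0.43, -0.2946, 0.0551]
tcp_rot: [0.989, -0.149, 0.0, -0.0]
wrist_force: [0.7, -0.5, -4.4]
grip_width: 0.0119
```

```bash
python3 f.py
```

```text
clock 12.45 F tool [0.24 0.16 3.77 0.09 0.06 0.04] sd [0.41 0.52 0.66] pos [ 430.02 -294.56   55.08] -0.2985
```

jog_arm:
  deltas:
    - [[0,0,0.0004,0,0.0],[0,0,0,0,0.0],[0,0,0,0,0.0]]

```text
clock: 12.75
eef_pos: [0.43, -0.2946, 0.0547]
tcp_rot: [0.989, -0.149, -0.0, -0.0]
wrist_force: [0.4, 0.7, -3.7]
grip_width: 0.0117
```

```bash
python3 f.py
```

```text
clock 12.95 F tool [-0.19 -0.11  3.38 -0.01  0.05 -0.01] sd [0.37 0.43 0.33] pos [ 430.02 -294.56   54.68] -0.2985
```

jog_arm:
  deltas:
    - [[0,0,0.0003,0,0.0],[0,0,0,0,0.0],[0,0,0,0,0.0]]

```text
clock: 13.25
eef_pos: [0.43, -0.2946, 0.0544]
tcp_rot: [0.989, -0.149, 0.0, 0.0]
wrist_force: [0.1, 0.5, -4.4]
grip_width: 0.0124
```

```bash
python3 f.py
```

```text
clock 13.45 F tool [-0.05 -0.1   3.47 -0.01  0.38 -0.09] sd [0.21 0.25 0.55] pos [ 430.04 -294.57   54.4 ] -0.2985
```

jog_arm:
  deltas:
    - [[0,0,0.0003,0,0.0],[0,0,0,0,0.0],[0,0,0,0,0.0]]

```text
clock: 13.75
eef_pos: [0.4301, -0.2946, 0.0542]
tcp_rot: [0.989, -0.149, 0.0, 0.0]
wrist_force: [1.6, 0.5, -3.1]
grip_width: 0.0118
```

```bash
python3 f.py
```

```text
clock 13.95 F tool [ 1.46 -0.48  2.22  0.18  1.88 -0.06] sd [0.45 0.41 0.49] pos [ 430.11 -294.62   54.17] -0.2985
```

Contact now: the reaction is +1.5 N along tool x, with about 1.3 N of support. I'll yield a little in +x.

jog_arm:
  deltas:
    - [[0.0003,-0.0001,0,0,0.0],[0,0,0,0,0.0],[0,0,0,0,0.0]]

```text
clock: 14.25
eef_pos: [0.4303, -0.2945, 0.054]
tcp_rot: [0.989, -0.149, -0.0, -0.0]
wrist_force: [0.6, 0.3, -3.0]
grip_width: 0.0119
```

```bash
python3 f.py
```

```text
clock 14.45 F tool [ 0.81 -0.66  2.72 -0.12  1.11 -0.01] sd [0.28 0.18 0.23] pos [ 430.31 -294.53   54.04] -0.2985
```

jog_arm:
  deltas:
    - [[0.0003,-0.0003,0,0,0.0],[0,0,0.0002,0,0.0],[0,0,0,0,0.0],[0,0,0,0,0.0]]

```text
clock: 14.85
eef_pos: [0.4307, -0.2944, 0.0539]
tcp_rot: [0.989, -0.149, -0.0, -0.0]
wrist_force: [-0.1, -0.6, -2.6]
grip_width: 0.0117
```

```bash
python3 f.py
```

```text
clock 15.05 F tool [-0.01  0.7   2.25 -0.86 -0.13 -0.02] sd [0.56 0.11 0.39] pos [ 430.68 -294.37   53.89] -0.2985
```

jog_arm:
  deltas:
    - [[0,0.00015,0,0,0.0],[0,0,0.0002,0,0.0],[0,0,0,0,0.0],[0,0,0,0,0.0]]

```text
clock: 15.45
eef_pos: [0.4307, -0.2945, 0.0538]
tcp_rot: [0.989, -0.149, 0.0, 0.0]
wrist_force: [0.0, -0.7, -0.6]
grip_width: 0.0115
```

```bash
python3 f.py
python3 - <<'E'
from h import *
snap('side','side8'); snap('wrist','wrist8')
a=cv2.imread('pics/side8.png')[215:305,330:450]
cv2.imwrite('pics/z8.png',cv2.resize(a,None,fx=6,fy=6,interpolation=cv2.INTER_CUBIC))
E
```

```text
clock 15.65 F tool [-0.18  0.74  0.55 -0.95 -1.03 -0.24] sd [0.42 0.41 0.24] pos [ 430.69 -294.53   53.75] -0.2985
```

View pics/z8.png

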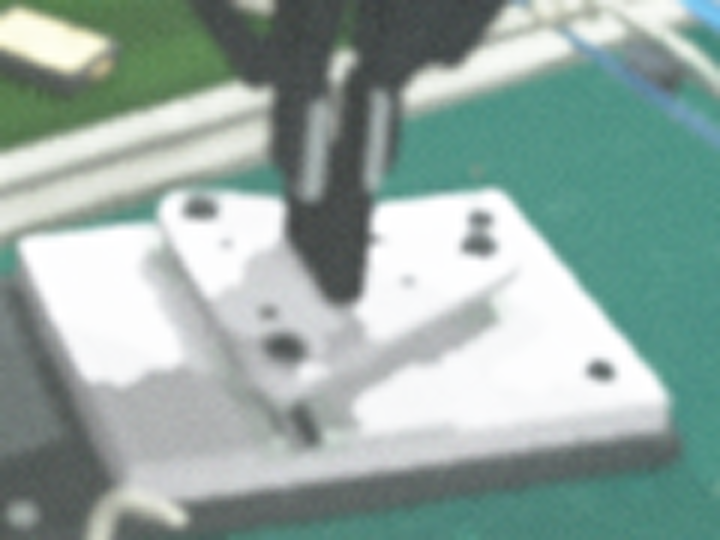

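The seat now carries about 3 N of the 3.5 N weight, with lateral forces under 1 N, so the stage looks home. Release gently and retreat upwards.

jog_arm:
  deltas:
    - [[0,0,0,0,0.013],[0,0,0,0,0.016],[0,0,0,0,0.02],[0,0,0,0,0.026],[0,0,0,0,0.034],[0,0,0,0,0.042],[0,0,0,0,0.05],[0,0,0,0,0.05],[0,0,0,0,0.05]]

```text
clock: 16.65
eef_pos: [0.4307, -0.2945, 0.0537]
tcp_rot: [0.989, -0.149, 0.0, -0.0]
wrist_force: [0.1, 0.2, 0.2]
grip_width: 0.0501
```

```bash
python3 f.py
python3 - <<'E'
from h import *
snap('side','side9')
a=cv2.imread('pics/side9.png')[215:305,330:450]
cv2.imwrite('pics/z9.png',cv2.resize(a,None,fx=6,fy=6,interpolation=cv2.INTER_CUBIC)); print(manip.observe()['grip_width'])
E
```

```text
clock 16.85 F tool [-0.38 -0.21  0.21 -0.    0.1  -0.07] sd [0.38 0.19 0.37] pos [ 430.67 -294.49   53.68] -0.2985
0.050168828188395305
```

View pics/z9.png

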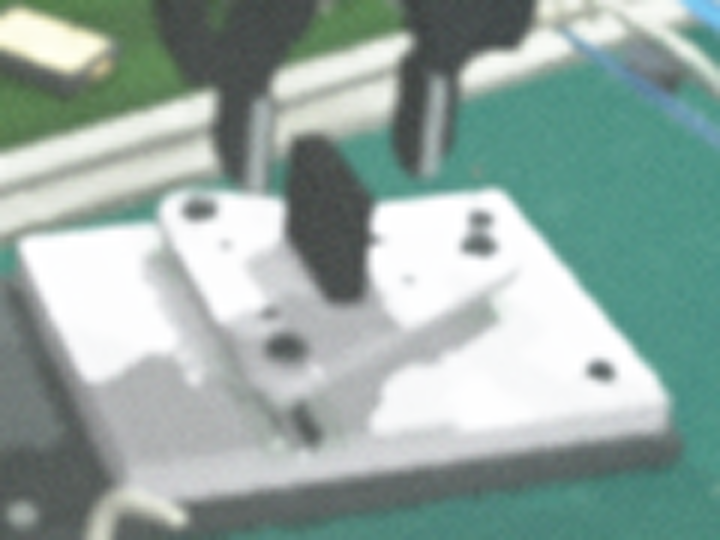

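Released: the fingers are clear of the bar and the stage's picture is unchanged. Retreat to the earlier viewing pose to check.

jog_arm:
  deltas:
    - [[0,0,-0.01,0,0.05],[0,0,-0.02,0,0.05],[0,0,-0.025,0,0.05],[0,0,-0.025,0,0.05],[0,0,-0.0175,0,0.05],[0,0.028,0,0,0.05],[0,0.028,0,0,0.05],[0,0.028,0,0,0.05],[0,0,0,0,0.05],[0,0,0,0,0.05],[0,0,0,0,0.05],[0,0,0,0,0.05]]

```text
clock: 18.1
eef_pos: [0.4063, -0.3741, 0.1515]
tcp_rot: [0.989, -0.148, 0.0, 0.0]
wrist_force: [-0.6, 0.1, 0.6]
grip_width: 0.0498
```

Run:
```python
from h import *
for n in ['wrist','side','top']: snap(n,n+'10')
st=manip.observe(); print(st['clock'],st['eef_pos'],st['wrist_force'])
a=cv2.imread('pics/side10.png')[205:305,320:450]
cv2.imwrite('pics/z10.png',cv2.resize(a,None,fx=6,fy=6,interpolation=cv2.INTER_CUBIC))
```

```text
18.25 [ 0.40621017 -0.37434325  0.15132586] [ 0.3139523   0.8215358  -0.37496231]
```

View pics/z10.png

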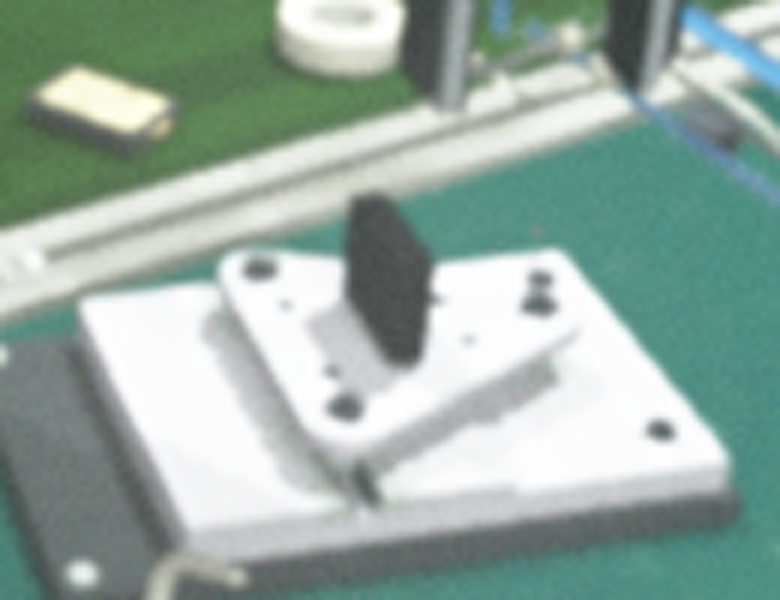

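View pics/wrist10.png

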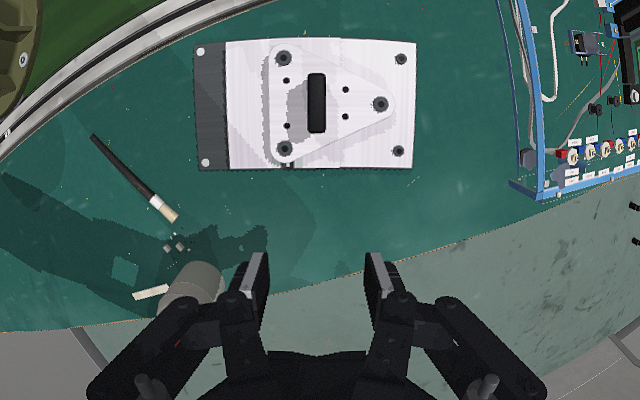

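View pics/top10.png

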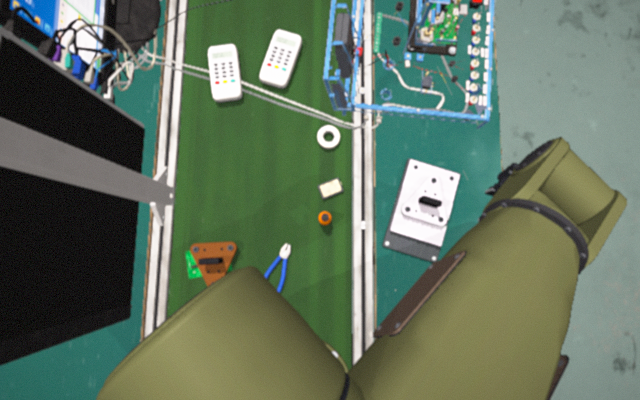

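The stage sits on the block: wrist caps at (283,58), (284,148), (380,104), and the bystanders look unmoved. I'll check the fit and the level by triangulation, using the cap height and the screw heads as reference.

Run:
```python
from m import *
rep(.024,'wrist10',{'cone':(283.5,58,10),'groove':(284.5,148,9),'tip':(380.5,104,9)},{'s+':(401,59,8),'s-':(398.5,151,8)},True,-.2987)
rep(.024,'side10',{'cone':(320+260/6,205+268/6,3),'groove':(320+345/6,205+407/6,3)},{'s-':(320+660/6,205+430/6,3)},False,-.2987)
S={n:load(n+'10') for n in ['top','side','wrist']}
px={'cone':[(320+260/6,205+268/6,3),(283.5,58,10)],'groove':[(320+345/6,205+407/6,3),(284.5,148,9)],'s-':[(320+660/6,205+430/6,3),(398.5,151,8)],'tip':[(320+539/6,205+305/6,2),(380.5,104,9)]}
tx={}
print('triangulated z (side+wrist):')
for k,(a,b) in px.items():
    ba=blob(S['side']['pixels'],*a); 
    bb=blob(S['wrist']['pixels'],*b)
    p,d=ray(S['side'],*ba); q,e=ray(S['wrist'],*bb,True)
    A=np.c_[d,-e]; t=np.linalg.lstsq(A,q-p,rcond=None)[0]; X=(p+d*t[0]+q+e*t[1])/2
    print(k,np.round(X*1e3,1),'gap',np.round(np.linalg.norm(p+d*t[0]-q-e*t[1])*1e3,1))
a=load('top0')['pixels']; b=S['top']['pixels']
r=(slice(120,235),slice(305,350)); print('bystander diff',np.abs(a[r].astype(int)-b[r]).mean())
for (u,v,w) in [(325,218,9),(331,188,12),(328,137,13)]:
    o=cv2.phaseCorrelate(cv2.cvtColor(a[v-w:v+w,u-w:u+w],6).astype(np.float32),cv2.cvtColor(b[v-w:v+w,u-w:u+w],6).astype(np.float32)); print(o)
```

```text
wrist10 cap cone [283.   57.9] [ 430.4 -295.4]
wrist10 cap groove [284.3 148. ] [ 431.1 -294.5]
wrist10 cap tip [380. 104.] [ 429.9 -294.6]
wrist10 seat s+ [400.4  58.6] [ 429.5 -294.7]
wrist10 seat s- [397.9 150.6] [ 430.2 -294. ]
home-stage in base frame mm [-0.8  0.3]
side10 cap cone [362.9 248.6] [ 430.5 -293.3]
side10 cap groove [377.4 272.3] [ 429.7 -295.7]
side10 seat s- [429.7 276.3] [ 428.7 -295.3]
home-stage in base frame mm [-1.05 -1.18]
triangulated z (side+wrist):
cone [ 415.  -248.6   49.9] gap 1.4
groove [ 392.3 -324.6   47.9] gap 0.2
s- [ 493.5 -360.7   25.7] gap 0.3
tip [ 483.2 -310.8   48.5] gap 0.8
bystander diff 4.0083091787439615
((0.1562510697653714, -0.29108645136159694), 0.9658988567046177)
((-0.10742667911441472, 0.056847099314238037), 1.1275304986370935)
((0.6627283225274248, 0.5125588158408316), 1.0036220602864918)
```

Run:
```python
from m import *
# repeated frames average, cap and reference positions, mean over noise
ims=[imaging.snapshot('side')['pixels'].astype(float) for _ in range(6)]
av=np.mean(ims,0).astype(np.uint8); av8=load('side8')['pixels']; av9=load('side9')['pixels']
for n,(u,v,w) in {'cone':(362.9,249.2,3),'groove':(377.4,272.5,3),'s-':(429.7,276.3,3)}.items():
    print(n,[np.round(blob(x,u,v,w),2) for x in (av8,av9,av)])
s=load('side10'); M=R.from_quat(s['rotation']).as_matrix()
th=-.2987; Rm=np.array([[np.cos(th),-np.sin(th)],[np.sin(th),np.cos(th)]]); H=np.array([.4288,-.2952])
def pr(l,z):
    c=M.T@(np.r_[H+Rm@np.array(l),z]-s['position']); c=s['mtx']@c; return np.round(c[:2]/c[2],2)
b=[blob(av,*p)for p in [(362.9,249.2,3),(377.4,272.5,3),(429.7,276.3,3)]]
ref=np.array(b[2])-pr((.08,-.045),.027)
print('shift',ref,'pred cone',pr((-.028,.04),.049)+ref,'groove',pr((-.028,-.04),.049)+ref, 'cone@51',pr((-.028,.04),.051)+ref)
cv2.imwrite('pics/z11.png',cv2.resize(av[230:300,340:440],None,fx=8,fy=8,interpolation=cv2.INTER_CUBIC))
```

```text
cone [array([362.76, 248.38]), array([362.61, 248.67]), array([362.66, 248.59])]
groove [array([376.99, 272.61]), array([377.15, 272.52]), array([377.29, 272.33])]
s- [array([429.7 , 276.39]), array([429.74, 276.35]), array([429.73, 276.3 ])]
shift [0.02651934 0.04248619] pred cone [362.83651934 249.30248619] groove [376.83651934 272.38248619] cone@51 [362.90651934 248.46248619]
```

View pics/z11.png

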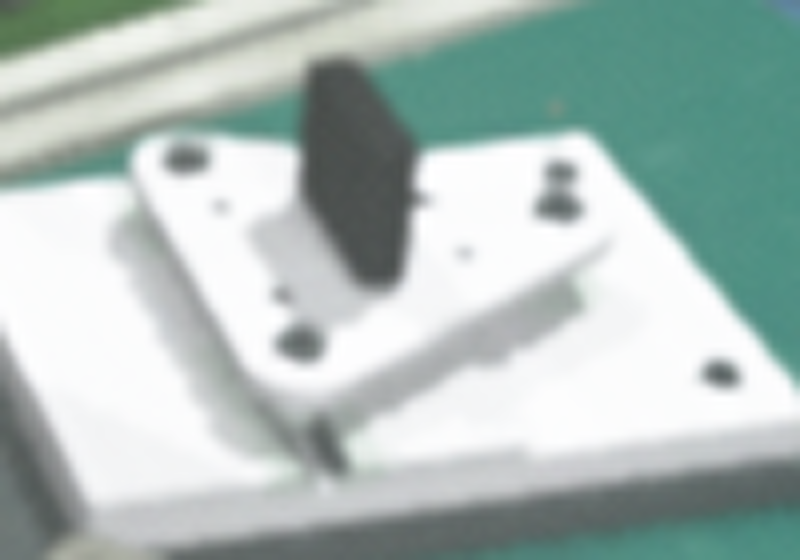

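With the screw head as reference, the caps read cone (362.9, 249.2) and groove (377.1, 272.2) in the averaged side picture. For fully home the prediction is (362.8, 249.3) and (376.8, 272.4), so they agree within 0.3 px, about 0.6 mm. Time to hand in.

```bash
python3 -c "
from h import *
st=manip.observe(); print(st['clock'],st['wrist_force'],st['grip_width']); print(hand_in())"
```

```text
18.55 [0.41237119 0.33319515 0.13375386] 0.049927035993663674
the job is handed in; nothing more can be done
None
```

I lifted the stage off the belt by its grip bar, set it on the seat block, let go, backed the arm clear and handed in at 18.55 s. The hand-in gives no verdict, but my checks point to all three feet being home.

**Placing:** I located the seats with all three cameras, then lowered the stage in steps of 0.5 mm or less. First contact was under 2 N sideways. I shifted the stage slightly to follow that push, until the seat carried about 3 N of the 3.5 N weight. At that point the estimated stage height was 23.4–23.8 mm (allowed 22.5–25.2).

**Checks after letting go:**
- **Feet home:** in the averaged side picture the two back screw caps matched the fully-home prediction within 0.3 px, about 0.6 mm. I read those cap centres by eye from the enlarged picture. My automatic reading put the cone cap 0.7 px off, which I took to be the green background at its edge.
- **Level:** the stage did not visibly shift when I released it (under 0.3 px). I have no fine measurement of level.
- **Other things:** the flux bottle and battery showed no movement. The tape read 0.8 px (about 2 mm), which I put down to noise. All are far below the 15 mm limit.

**Checks that disagreed:**
- Triangulated cap heights came out at 47.9, 48.5 and 49.9 mm where 49 mm was expected. That method is only good to about 1–1.5 mm.
- Direct comparison of stage and home in the wrist and side cameras differed by up to 1.2 mm, within the cameras' calibration of about 2 mm.

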